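Screw the lid on the food jar in the bottle warmer and select the jar setting

TASK

Get the open jar in the bottle warmer ready for warming: set the loose green lid level on the jar, turn it back until it drops into the thread, then screw it fully home without forcing it. When the jar is closed and you have let go of the lid, turn the warmer's dial to the orange jar mark; leave the other things on the chest where they stand.

Things in the scene. Friction and masses are not known exactly. Their poses are not given: they have to be found in the camera images.
- lid: Mint-green enamelled steel twist lid with a cream disc and stripe on top, lying top up; 63 mm across its fluted 16-sided flank (a flat at +x), 20 mm high, about 130 g; origin at the centre of its lower edge, z up. Inside, 3 mm above the lower edge, four round lugs 3.2 mm thick point inwards, one each at +x (stripe), +y, -x, -y. The ceiling, 17.5 mm up, has a silicone seal with 2.5 mm of springy travel (5 N when flat).
- warmer: Cream plastic bottle warmer, fixed; origin on the chest under the axis of its round tower (132 mm across, 104 mm high). A silicone collar in the tower grips the open jar: it cannot be lifted and turns only above 1.0 N m. On the -y side a 60 mm high deck carries the dial; on the +y side the round lever cover is swung open and leans outwards, up to 240 mm high.
- jar_mouth (a point): Centre of the rim of the open glass jar of orange food in the warmer, 145 mm above the chest; axes as the warmer's. Neck 47 mm across with a bevelled rim; radial play of the lid on it 1.2 mm. Lid origin below the rim: 7 to 11 mm when its lugs lie on the thread ridges, 15 mm when they have dropped into the gaps between ridges, 17.5 mm when screwed home, where it stops hard.
- jar_thread (a point): On the jar's axis at mid thread, 8 mm below the rim. Four glass ridges, 90 degrees apart, each 58 degrees long, fall 4 mm clockwise (from above) to an upright stop, then a 26 degree gap. Where the gaps lie is not given. On a ridge, clockwise jams on the stop; counter-clockwise the lugs climb, then drop 8 mm off its upper end into the gap. From there 50 to 75 degrees clockwise screws it home.
- dial_grip (a point): Point on the dial's axis, midway up its grip bar, 79 mm above the chest, 128 mm to the warmer's -y side of the jar; axes as the warmer's. White bar 37 mm long, 11 mm thick, from 68.5 to 87.5 mm above the chest, on a 39 mm disc. A red line on top marks its pointer end. Marks, clockwise from above: black ring (off), blue drop (milk), orange jar, three grey lines (steam).
- dial (a joint): Angle of the dial in rad, growing clockwise seen from above. The pointer's direction, counter-clockwise from the +x axis of dial_grip, is 1.05 minus this value. Detents at 0 (off), 0.7 (milk), 1.4 (orange jar) and 2.1 (steam), about 0.06 N m to leave one; it snaps to the nearest when let go. Starts at off, milk or between.
- pacifier: Blue silicone pacifier, 42 mm shield, teat up, 37 mm high; origin at the centre of its underside. To be left alone.
- teether: Beech teething ring lying flat, 72 mm across, 18 mm high; origin at its centre on the chest. To be left alone.
- mug: Cream ceramic mug, 80 mm across, 88 mm high, with a dark grey cat as its handle on its +y side; origin at the centre of its underside. To be left alone.
- closed_jar: Closed glass jar of green food with the same kind of green lid, 76 mm across, 103 mm high; origin at the centre of its underside. To be left alone.
- baby_bottle: Clear baby bottle with white collar and teat, 62 mm across, 178 mm high; origin at the centre of its underside. To be left alone.
- cream_tin: Round aluminium cream tin with a dark blue lid, 62 mm across, 25 mm high; origin at the centre of its underside. To be left alone.
There are look-alikes about, which are no part of the job. What is shaped like the lid but pink, red or yellow is not meant.

How it is judged:
On the way, in this order (a step that is already met when the one before it is completed fails the run):
1. the lid is level on the jar and has dropped into the thread (horizontal distance between lid and jar_mouth below 0.003 m and angle between lid's own z axis and vertical below 0.06 rad and z of lid in the frame of jar_mouth below -0.0135 m), for 0.1 s.
2. the lid is screwed fully home and stays there when let go (horizontal distance between lid and jar_mouth below 0.003 m and angle between lid's own z axis and vertical below 0.06 rad and z of lid in the frame of jar_mouth below -0.0163 m and contact force between the fingers and lid below 0.1 N), for 0.3 s.
3. the dial is turned to the jar mark (value of joint dial between 1.2 and 1.6 rad), for 0.3 s.
At the end, for the whole second after the job is handed in: The lid is screwed home on the jar in the warmer: its lower edge at least 16.3 mm below the jar's rim, within 3 mm of the jar's axis and level within 0.06 rad, at rest and let go; the dial stands at the orange jar mark (1.2 to 1.6 rad) (all of step 3 and horizontal distance between lid and jar_mouth below 0.003 m and angle between lid's own z axis and vertical below 0.06 rad and z of lid in the frame of jar_mouth below -0.0163 m and linear speed of lid below 0.02 m/s); the robot touches nothing.
It fails at once if the lid is forced: more than 120 N between the lid and the jar (contact force between lid and warmer above 120 N).
It fails at once if a bystander is moved more than 25 mm (distance of any of pacifier, teether, mug, closed_jar, baby_bottle, cream_tin from where it was at the start of the episode above 0.025 m).
It also fails if it takes over 61 s, if anything falls off the work surface, if the arm or the gripper's body presses on something with over 40 N, if the wrist force passes 120 N, or if a joint passes its speed limit or range.

ROBOT

A 6-joint arm with a two-finger parallel gripper is mounted at the origin on the work surface. World frame = base frame: x ahead of the robot, y to its left, z up, the work surface at z = 0. Lengths are in m, angles in rad, forces in N, time in s.
With the tool pointing down it reaches from about 0.35 to 0.775 m from the base axis. Payload 7.3 kg.
Tool frame: the origin (TCP) lies at the very end of the fingers, on their centre line; the grasp point (between the pads) lies r.grasp_offset behind it (r.grasp_offset is the distance from the TCP to the grasp point, in m); z points along the fingers, y is the line along which they close (so a half turn about z gives the same grasp; the last joint's range is limited). The gripper opens to 92 mm and grips with 3 to 60 N. Pads are 19 mm wide; open, the fingers measure 130 mm over their backs; the gripper's body (75 mm by 190 mm) begins 47 mm behind the grasp point.
Start: joints at [-1.42, 0.342, 1.524, -0, 1.275, -0.146], TCP at [0.154, -0.502, 0.227] pointing down, gripper open.
Joint ranges: [-2.53, 2.53], [-0.77, 2.02], [0.04, 2.7], [-1, 4.14], [0.28, 2.66], [-3.11, 3.11]. Speed limits (rad/s): [2.57, 2.57, 3.14, 3.14, 3.14, 3.14].

INTERFACE

Orientations are given as a rotation vector (axis times angle).
In Python, from station import r gives the robot as it stands.
- The arm moves only by the shell command python3 -m handwheel 'ROWS' [FORCE]. ROWS is text: rows parted by semicolons, each of 7 numbers parted by spaces: the shift along the tool's x, y, z scaled (see below), then the turn, a rotation vector about the tool's x, y, z scaled (see below), then the finger opening in mm, from 0 to 91.8. In form: tx ty tz wx wy wz claw; .... A call has exactly 10 rows; each row shifts and turns the commanded pose from where the row before left it, along the tool's axes as they then stand; what a row does not reach is not made up. The controller multiplies each number of a shift by 0.25 m and each number of a turn by pi/2 rad. A row lasts 1/8 s, in which the tool goes at most 62.5 mm and 10.7 degrees, less where a joint would pass 70% of its speed; a pose out of reach is approached as far as the arm can. A call with a number of a shift or a turn outside -1 to 1 is refused whole. A call with a gripper value outside its range is refused whole. The fingers move at their own pace and stop on an object; FORCE is the grip in N (left out, the last holds). Time passes only in rows, so rows that do not move let the fingers close, or fill a call up. It gives the time, the measured TCP pose, the force, the opening and the grip force at its end, in the units of the state.
- r.observe(): the state, without advancing time (a new reading comes with each control period).
- r.snapshot(name): name is "side" or "top"; returns the picture (480x640x3 uint8, red, green, blue); there is no depth.
- r.camera_params(name): a dict with "intrinsics" (3x3 intrinsics, pixels), "distortion" ([k1, k2, p1, p2, k3] as OpenCV has them; the pictures are not rectified), "cam_to_world" (4x4, takes a point from camera to world coordinates). Camera axes: x right, y down, z forward; pixel columns grow to the right and rows downward; lengths in m; the calibration is good to about 2 mm. A picture is of the moment at which its call begins. camera_params takes no time and is no camera call.
- r.finish_job(): hands the job in; it is judged then, once.
The state is a dict: "clock": time; "q": joint angles; "dq": joint speeds; "joint_efforts": joint torques, N m; "ee_pos": TCP position; "eef_rot": TCP orientation; "force": force on the tool from outside, world axes, zero at the start; "ft_torque": the same for the moment, N m; "grip_width": opening from 0.0 (shut) to 1.0 (fully open); "grip_force": force on a finger pad.
Only numpy, scipy, OpenCV 4.12 (cv2) and the standard library are available. Lean on these libraries where they do the work, as an engineer would, in place of code of your own. Each camera call takes 0.05 s, during which the arm holds its last target. There are 200 camera calls.

## Working session

There is one attempt and no reset: what is moved stays moved. The work goes in short steps, Python scripts to look and compute and a shell command to move; the robot and the scene stay as the last step left them, time stands still between calls to the robot, and variables do not carry over. Pictures are saved under pics/ and viewed, at most 10 in all, crops included, and the job is handed in when it is done.

```bash
mkdir -p pics; ls
python3 - <<'E'
from station import r
import cv2
for n in("top","side"):
    cv2.imwrite(f"pics/{n}0.png",r.snapshot(n)[:,:,::-1])
    p=r.camera_params(n);print(n,p)
s=r.observe();print(s,r.grasp_offset)
E
```

```text
pics
top {'intrinsics': array([[480.62980743,   0.        , 328.4874323 ],
       [  0.        , 480.62980743, 238.78908872],
       [  0.        ,   0.        ,   1.        ]]), 'distortion': array([-0.00011336,  0.        ,  0.        ,  0.        ,  0.        ]), 'cam_to_world': array([[-0.01647905, -0.99673797,  0.07900548,  0.44821966],
       [-0.99962057,  0.01816778,  0.0207039 ,  0.00418659],
       [-0.02207171, -0.07863432, -0.99665916,  1.24467629],
       [ 0.        ,  0.        ,  0.        ,  1.        ]])}
side {'intrinsics': array([[567.27605337,   0.        , 320.40615048],
       [  0.        , 567.27605337, 243.18771569],
       [  0.        ,   0.        ,   1.        ]]), 'distortion': array([0.02326121, 0.        , 0.        , 0.        , 0.        ]), 'cam_to_world': array([[-0.99988741, -0.01484787, -0.00216945,  0.53795404],
       [-0.00786747,  0.64184965, -0.76679015,  1.06845675],
       [ 0.01277766, -0.76668675, -0.6418942 ,  0.99424778],
       [ 0.        ,  0.        ,  0.        ,  1.        ]])}
{'clock': 0.1, 'q': array([-1.41996836e+00,  3.42673672e-01,  1.52489284e+00,  2.33054537e-06,
        1.27540643e+00, -1.45963536e-01]), 'dq': array([ 1.02118766e-05, -1.89065325e-03, -6.00869137e-03, -1.62549468e-04,
        1.03712813e-03, -1.32795071e-03]), 'joint_efforts': array([ 1.31989764e-03, -4.32004952e+01, -2.44694245e+01,  7.18992669e-02,
        5.26598340e-02, -5.08831351e-05]), 'ee_pos': array([ 0.15352492, -0.50168292,  0.22611376]), 'eef_rot': array([-3.10570015e+00, -4.64284698e-01,  1.77110018e-06]), 'force': array([-0.40211805,  0.5667949 , -0.21581451]), 'ft_torque': array([ 0.02573813, -0.00085231, -0.0043747 ]), 'grip_force': 0.0, 'grip_width': 0.9999193274660106} 0.0188
```

View pics/top0.png

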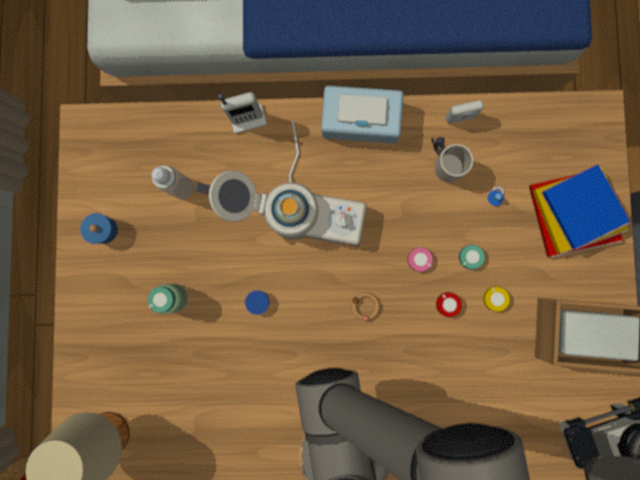

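View pics/side0.png

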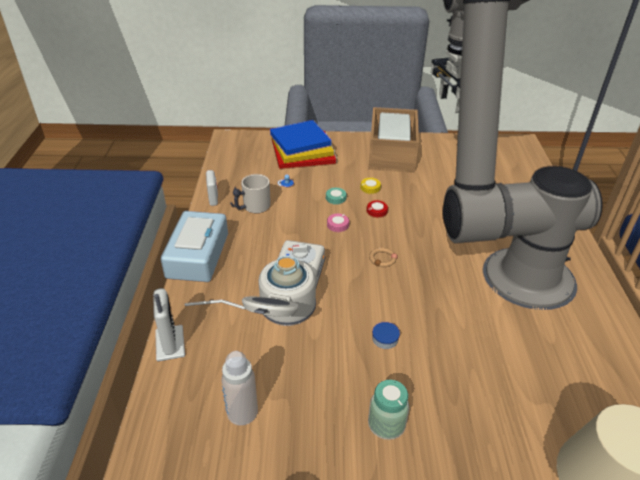

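Top view: candidates for the lid are the mint lid at (472,257), pink at (421,260), red at (449,305), yellow at (497,299) and the closed jar's green lid at (165,298). In the side view the mint one is at (336,196). The loose mint lid at top (472,257) fits the description. The open jar is at top (290,207) / side (287,265), and the dial is at top (345,215).

```bash
cat > h.py <<'E'
import numpy as np, cv2
from station import r
def ray(n,uv):
    p=r.camera_params(n);K=np.array(p["intrinsics"]);T=np.array(p["cam_to_world"])
    u=cv2.undistortPoints(np.array([[uv]],float),K,np.array(p["distortion"]))[0,0]
    return T[:3,3],T[:3,:3]@np.array([u[0],u[1],1.])
def plane(n,uv,z):
    o,d=ray(n,uv);return o+d*(z-o[2])/d[2]
def cross(a,b):
    (o1,d1),(o2,d2)=ray("top",a),ray("side",b)
    s,*_=np.linalg.lstsq(np.c_[d1,-d2],o2-o1,rcond=None)
    p,q=o1+d1*s[0],o2+d2*s[1];return (p+q)/2,np.linalg.norm(p-q)
def pix(n,P):
    p=r.camera_params(n);T=np.linalg.inv(np.array(p["cam_to_world"]))
    return cv2.projectPoints(np.array([P],float),cv2.Rodrigues(T[:3,:3])[0],T[:3,3],np.array(p["intrinsics"]),np.array(p["distortion"]))[0][0,0]
def blob(im,lo,hi,box):
    x0,y0,x1,y1=box
    m=cv2.inRange(cv2.cvtColor(im[y0:y1,x0:x1],cv2.COLOR_RGB2HSV),lo,hi)
    n,l,st,c=cv2.connectedComponentsWithStats(m)
    i=1+np.argmax(st[1:,4]);cs,_=cv2.findContours((l==i).astype(np.uint8),0,2)
    h=cv2.convexHull(max(cs,key=len))
    (c,ax,a)=cv2.fitEllipse(h)
    return np.array(c)+[x0,y0],ax,a,st[i]
E
python3 - <<'E'
from h import *
t=cv2.imread("pics/top0.png")[:,:,::-1].copy();s=cv2.imread("pics/side0.png")[:,:,::-1].copy()
for n,im,b in(("top",t,(455,240,490,275)),("side",s,(322,184,351,207))):
    e=blob(im,(70,60,50),(95,255,255),b);print("lid",n,e,plane(n,e[0],.012))
for n,im,b in(("top",t,(270,185,312,230)),("side",s,(265,250,310,290))):
    e=blob(im,(8,120,120),(25,255,255),b);print("food",n,e,plane(n,e[0],.14))
def c(im,x,y,w,h):return cv2.resize(im[y:y+h,x:x+w],(400,300),interpolation=cv2.INTER_CUBIC)
M=np.vstack([np.hstack([c(t,440,230,60,45),c(t,260,175,120,90)]),np.hstack([c(s,315,178,40,30),c(s,245,235,100,75)])])
cv2.imwrite("pics/m1.png",M[:,:,::-1])
E
```

```text
lid top (array([471.67904854, 256.56248856]), (22.91498374938965, 24.710783004760742), 99.63827514648438, array([  5,   6,  24,  23, 283], dtype=int32)) [ 0.4938403  -0.33449304  0.012     ]
lid side (array([335.55672264, 195.40223694]), (15.551584243774414, 20.489669799804688), 90.44873046875, array([  4,   4,  20,  16, 180], dtype=int32)) [ 0.49093628 -0.32930396  0.012     ]
food top (array([288.3915844 , 205.84678841]), (15.380151748657227, 16.56112289428711), 47.686309814453125, array([ 11,  13,  16,  16, 206], dtype=int32)) [0.61423634 0.11901727 0.14      ]
food side (array([285.92983246, 262.55214977]), (8.924635887145996, 14.73100471496582), 88.50072479248047, array([ 14,   8,  15,  10, 110], dtype=int32)) [0.61214108 0.1176963  0.14      ]
```

View pics/m1.png

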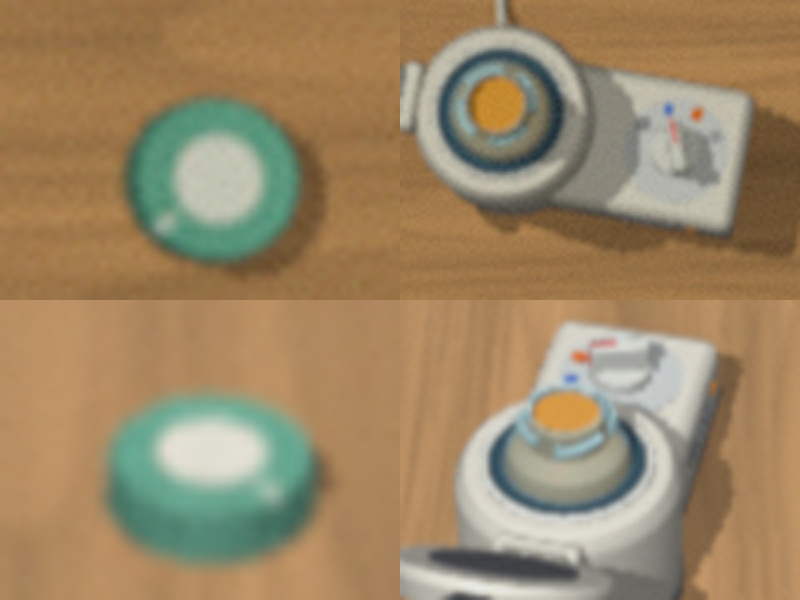

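The crop confirms the mint lid with cream disc, with its stripe at the lower left of the disc. The jar stands open with pale ridges around the orange food, and the dial's red pointer stands near the blue mark, at about crop (672,130). Next I refine the positions.

Run:
```python
from h import *
t=cv2.imread("pics/top0.png")[:,:,::-1].copy();s=cv2.imread("pics/side0.png")[:,:,::-1].copy()
np.set_printoptions(precision=4,suppress=True)
W=((0,0,140),(180,75,255))
a=blob(t,*W,(464,249,480,265));b=blob(s,*W,(328,188,344,200))
print("disc",a[0],b[0],a[3],b[3],cross(a[0],b[0]),plane("top",a[0],.02),plane("side",b[0],.02))
f=cross((288.39,205.85),(285.93,262.55));print("food",f)
C=((92,30,120),(110,160,255))
for n,im,bx in(("top",t,(270,185,303,222)),("side",s,(270,252,305,278))):
    try:
        e=blob(im,*C,bx);print("cyan",n,e,plane(n,e[0],.137))
    except Exception as x:print(x)
# montage pixel -> image
dt=lambda x,y:(260+(x-400)*.3,175+y*.3); ds=lambda x,y:(245+(x-400)*.25,235+(y-300)*.25)
for nm,q,z in(("tower",dt(502,118),.104),("blue",dt(668,108),.06),("orange",dt(698,114),.06),("bar",dt(672,150),.0875),("red tip",dt(673,124),.0875),("red in",dt(676,143),.0875)):print(nm,plane("top",q,z))
for nm,q,z in(("blue",ds(571,379),.06),("orange",ds(580,357),.06),("red a",ds(592,345),.0875),("red b",ds(618,343),.0875),("bar",ds(622,352),.0875)):print("side",nm,plane("side",q,z))
st=plane("top",(440+165*.15,230+222*.15),.02);print("stripe",st)
s0=r.observe();print(cv2.Rodrigues(s0["eef_rot"])[0])
```

```text
disc [471.3819 257.656 ] [337.0478 192.217 ] [  0   0  16  16 184] [  0   0  16  11 107] (array([ 0.4887, -0.3304,  0.0231]), np.float64(0.0038980701976567287)) [ 0.4908 -0.3314  0.02  ] [ 0.4866 -0.3346  0.02  ]
food (array([0.613 , 0.1189, 0.1413]), np.float64(0.0019948617140761495))
OpenCV(4.12.0) /io/opencv/modules/imgproc/src/shapedescr.cpp:361: error: (-201:Incorrect size of input array) There should be at least 5 points to fit the ellipse in function 'fitEllipseNoDirect'

cyan side (array([274.1787, 272.9147]), (6.789073944091797, 20.375242233276367), 10.972121238708496, array([ 1, 11,  8, 10, 24], dtype=int32)) [0.6365 0.1492 0.137 ]
tower [0.6085 0.1176 0.104 ]
blue [ 0.6198 -0.0021  0.06  ]
orange [ 0.6149 -0.0243  0.06  ]
bar [ 0.585  -0.0043  0.0875]
red tip [ 0.604  -0.0054  0.0875]
red in [ 0.5901 -0.0073  0.0875]
side blue [ 0.6161 -0.0006  0.06  ]
side orange [ 0.6115 -0.0219  0.06  ]
side red a [ 0.6025 -0.0014  0.0875]
side red b [ 0.5865 -0.0036  0.0875]
side bar [0.5838 0.0049 0.0875]
stripe [ 0.4768 -0.3142  0.02  ]
[[ 0.9563  0.2925 -0.0002]
 [ 0.2925 -0.9563  0.0014]
 [ 0.0002 -0.0014 -1.    ]]
```

Lid at about (0.4905, -0.3335); its flats match the current tool yaw. I'm moving above it.

```bash
python3 -m handwheel '.186 -.031 .083 0 0 0 91.8; .186 -.031 .083 0 0 0 91.8; .186 -.031 .083 0 0 0 91.8; .186 -.031 .083 0 0 0 91.8; .186 -.031 .083 0 0 0 91.8; .186 -.031 .083 0 0 0 91.8; .186 -.031 .083 0 0 0 91.8; .186 -.031 .083 0 0 0 91.8; 0 0 0 0 0 0 91.8; 0 0 0 0 0 0 91.8' 25
python3 - <<'E'
from h import *
np.set_printoptions(precision=4,suppress=True)
t=cv2.imread("pics/top0.png")[:,:,::-1].copy()
s=r.snapshot("side");tt=r.snapshot("top");o=r.observe();print(o["clock"],o["ee_pos"],o["q"])
R=cv2.Rodrigues(o["eef_rot"])[0];d=np.array([.4905,-.3335,.002])-o["ee_pos"];print(R.T@d/.25)
c=cv2.resize(s[120:220,260:400],(700,500),interpolation=cv2.INTER_CUBIC);cv2.imwrite("pics/g1.png",c[:,:,::-1])
E
```

```text
clock: 1.35
ee_pos: [0.4907, -0.334, 0.0605]
eef_rot: [-3.107, -0.465, 0.001]
force: [-0.5, 0.7, -0.1]
grip_width: 0.999
grip_force: 0.0
1.45 [ 0.4904 -0.3349  0.0613] [-0.728   0.635   1.5302 -0.0004  0.9759  0.5475]
[ 0.0019 -0.0053  0.2371]
```

View pics/g1.png

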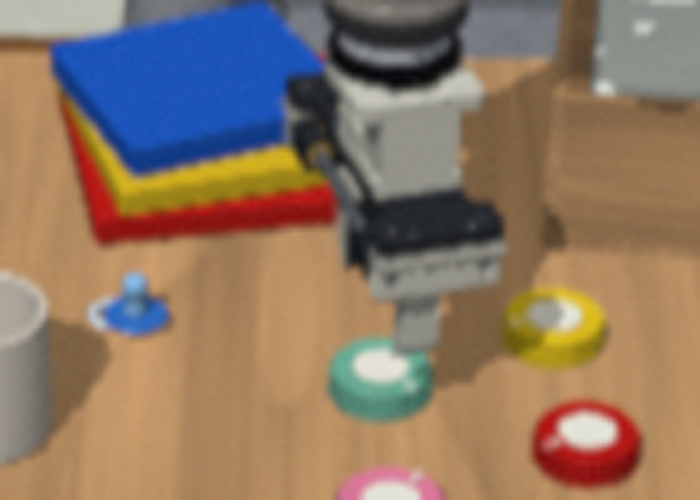

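The side view shows the gripper just above the mint lid (crop (380,378)), with yellow at (555,325), red at (587,443) and pink at (390,485) clear of the fingers. Descending and gripping.

```bash
python3 -m handwheel '.006 -.003 .07 0 0 0 91.8; 0 -.002 .07 0 0 0 91.8; 0 0 .06 0 0 0 91.8; 0 0 .03 0 0 0 91.8; 0 0 0 0 0 0 91.8; 0 0 0 0 0 0 50; 0 0 0 0 0 0 50; 0 0 0 0 0 0 50; 0 0 0 0 0 0 50; 0 0 0 0 0 0 50' 25
```

```text
clock: 2.7
ee_pos: [0.4925, -0.3325, 0.0036]
eef_rot: [3.106, 0.464, 0.001]
force: [-0.5, 1.1, 2.6]
grip_width: 0.682
grip_force: 25.0
```

```bash
python3 -m handwheel '0 0 -.07 0 0 -.0445 50; 0 0 -.07 0 0 -.0445 50; 0 0 -.07 0 0 -.0445 50; 0 0 -.07 0 0 -.0445 50; 0 0 -.07 0 0 -.0445 50; 0 0 -.07 0 0 -.0445 50; 0 0 -.07 0 0 -.0445 50; 0 0 -.07 0 0 -.0445 50; 0 0 -.07 0 0 -.0445 50; 0 0 -.07 0 0 -.0445 50' 25
python3 - <<'E'
from h import *
np.set_printoptions(precision=4,suppress=True)
o=r.observe();R=cv2.Rodrigues(o["eef_rot"])[0];d=np.array([.613,.119,.18])-o["ee_pos"];print(R,R.T@d/.25)
E
```

```text
clock: 3.95
ee_pos: [0.4919, -0.332, 0.1783]
eef_rot: [-2.757, -1.503, 0.001]
force: [0.2, -0.1, -1.9]
grip_width: 0.681
grip_force: 25.0
[[ 0.5419  0.8404 -0.0009]
 [ 0.8404 -0.5419  0.0008]
 [ 0.0001 -0.0012 -1.    ]] [ 1.7788 -0.5706 -0.006 ]
```

```bash
python3 -m handwheel '.198 -.0634 0 0 0 0 50; .198 -.0634 0 0 0 0 50; .198 -.0634 0 0 0 0 50; .198 -.0634 0 0 0 0 50; .198 -.0634 0 0 0 0 50; .198 -.0634 0 0 0 0 50; .198 -.0634 0 0 0 0 50; .198 -.0634 0 0 0 0 50; .198 -.0634 0 0 0 0 50; 0 0 0 0 0 0 50' 25
python3 - <<'E'
from h import *
np.set_printoptions(precision=4,suppress=True)
s=r.snapshot("side");t=r.snapshot("top");o=r.observe();print(o["clock"],o["ee_pos"],pix("side",o["ee_pos"]))
R=cv2.Rodrigues(o["eef_rot"])[0];d=np.array([.613,.119,.16])-o["ee_pos"];print(R.T@d/.25)
e=blob(s,(70,60,50),(95,255,255),(240,200,340,300));print("lid side",e)
c=lambda im,x,y:cv2.resize(im[y:y+90,x:x+60],(400,600),interpolation=cv2.INTER_CUBIC)
cv2.imwrite("pics/j1.png",np.hstack([c(s,255,205),c(t,260,165)])[:,:,::-1])
E
```

```text
clock: 5.2
ee_pos: [0.6146, 0.1228, 0.1773]
eef_rot: [-2.756, -1.506, 0.001]
force: [0.8, -0.7, -1.2]
grip_width: 0.684
grip_force: 25.0
5.3 [0.6143 0.1192 0.1775] [284.4881 250.3608]
[-0.0034 -0.0037  0.0698]
lid side (array([283.204 , 249.5201]), (23.269121170043945, 26.72032928466797), 121.94080352783203, array([ 31,  38,  23,  23, 301], dtype=int32))
```

View pics/j1.png

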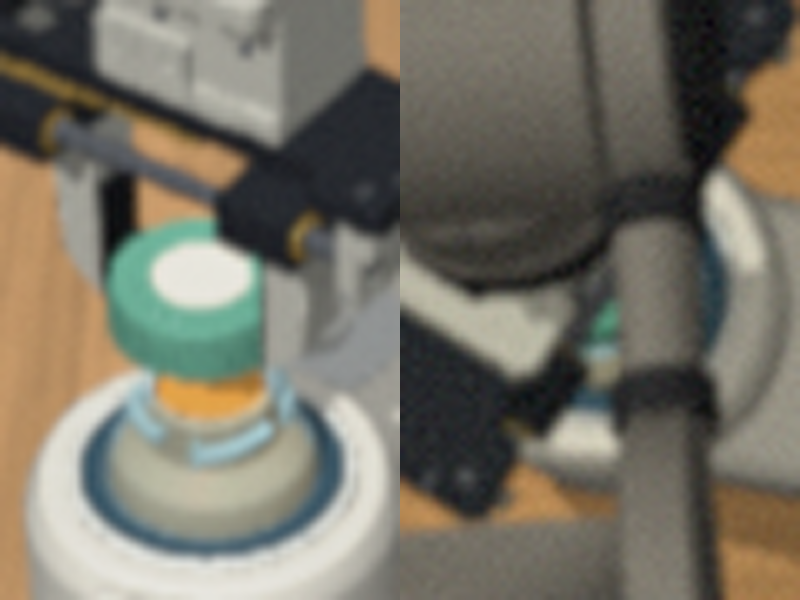

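The side crop shows the lid held level above the jar, with its disc centre at crop x≈203. The jar's collar and shoulder are centred near crop x≈211, so the lid is slightly off in +x (left). I'll quantify that.

Run:
```python
from h import *
np.set_printoptions(precision=4,suppress=True)
o=r.observe();x,y,z=o["ee_pos"]
print("pred disc",pix("side",(x,y,z+.0165)),"meas",(255+203*.15,205+275*.15))
s=cv2.imread("pics/side0.png")[:,:,::-1].copy();t=cv2.imread("pics/top0.png")[:,:,::-1].copy()
D=((95,90,30),(115,255,150))
for n,im,b in(("side",s,(255,250,320,312)),("top",t,(265,180,315,235))):
    e=blob(im,*D,b);print("collar",n,e,plane(n,e[0],.104))
for P in((.613,.119,.1413),(.613,.119,.104)):print(pix("side",P),pix("top",P))
```

```text
pred disc [284.2781 244.6407] meas (285.45, 246.25)
collar side (array([273.1297, 276.2616]), (10.302169799804688, 14.110535621643066), 162.0015106201172, array([13, 20,  6, 14, 24], dtype=int32)) [0.6419 0.125  0.104 ]
collar top (array([289.3663, 208.0425]), (34.259456634521484, 34.49102020263672), 27.70035171508789, array([ 8, 11, 28, 35, 81], dtype=int32)) [0.6143 0.1205 0.104 ]
[285.5009 262.5033] [288.3453 206.2926]
[285.9346 274.6356] [289.9838 208.5644]
```

```bash
python3 -m handwheel '0 0 .03 0 0 0 50; 0 0 .03 0 0 0 50; 0 0 .025 0 0 0 50; 0 0 .015 0 0 0 50; 0 0 .01 0 0 0 50; 0 0 .006 0 0 0 50; 0 0 .006 0 0 0 50; 0 0 .006 0 0 0 50; 0 0 0 0 0 0 50; 0 0 0 0 0 0 50' 25
python3 - <<'E'
from h import *
np.set_printoptions(precision=4,suppress=True)
s=r.snapshot("side");o=r.observe();print(o["clock"],o["ee_pos"],o["force"],o["ft_torque"])
cv2.imwrite("pics/j2.png",cv2.resize(s[210:290,245:330],(638,600),interpolation=cv2.INTER_CUBIC)[:,:,::-1])
E
```

```text
clock: 6.55
ee_pos: [0.6148, 0.1191, 0.1463]
eef_rot: [2.76, 1.5, 0.0]
force: [-0.1, -0.1, -0.7]
grip_width: 0.68
grip_force: 25.0
6.6 [0.6148 0.1191 0.1463] [ 0.2789  0.0741 -1.4495] [-0.0424 -0.0435 -0.0404]
```

View pics/j2.png

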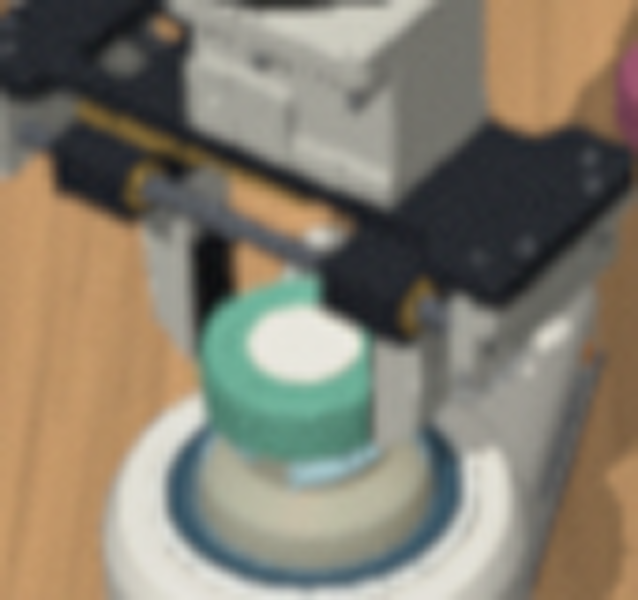

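The crop shows the lid level, its edge at the rim with one ridge still visible under it at (335,468), and no contact force yet. Lowering gently.

```bash
python3 -m handwheel '-.001 -.002 .002 0 0 0 50; 0 0 .002 0 0 0 50; 0 0 .002 0 0 0 50; 0 0 .002 0 0 0 50; 0 0 .002 0 0 0 50; 0 0 .002 0 0 0 50; 0 0 .002 0 0 0 50; 0 0 .002 0 0 0 50; 0 0 .002 0 0 0 50; 0 0 0 0 0 0 50' 25
```

```text
clock: 7.85
ee_pos: [0.6141, 0.1192, 0.1416]
eef_rot: [-2.76, -1.5, 0.0]
force: [-0.4, -0.2, -1.2]
grip_width: 0.682
grip_force: 25.0
```

```bash
python3 -m handwheel '0 0 .002 0 0 0 50; 0 0 .002 0 0 0 50; 0 0 .002 0 0 0 50; 0 0 .002 0 0 0 50; 0 0 .002 0 0 0 50; 0 0 .002 0 0 0 50; 0 0 .002 0 0 0 50; 0 0 0 0 0 0 50; 0 0 0 0 0 0 50; 0 0 0 0 0 0 50' 25
```

```text
clock: 9.1
ee_pos: [0.6143, 0.1195, 0.1395]
eef_rot: [2.76, 1.5, 0.002]
force: [-3.3, 2.8, 7.2]
grip_width: 0.688
grip_force: 25.0
```

Lugs are on the ridges at about 7 N. I'm turning back counter-clockwise.

```bash
python3 -m handwheel '0 0 0 0 0 -.04 50; 0 0 0 0 0 -.04 50; 0 0 0 0 0 -.04 50; 0 0 0 0 0 -.04 50; 0 0 0 0 0 -.04 50; 0 0 0 0 0 -.04 50; 0 0 0 0 0 -.04 50; 0 0 0 0 0 -.04 50; 0 0 0 0 0 0 50; 0 0 0 0 0 0 50' 25
python3 -c "
from h import *
o=r.observe();print(o['ee_pos'],o['force'],o['ft_torque'],o['q'])"
```

```text
clock: 10.35
ee_pos: [0.6142, 0.1199, 0.1387]
eef_rot: [-2.3, -2.14, -0.002]
force: [-2.6, 4.9, 3.4]
grip_width: 0.683
grip_force: 25.0
[0.61423787 0.1198714  0.13866637] [-2.60452489  4.8615076   3.43515872] [0.66852025 0.4476089  0.05267848] [6.98997975e-02 5.99676496e-01 1.35125649e+00 9.43174892e-04
 1.19010944e+00 1.41563050e-01]
```

```bash
python3 -m handwheel '0 0 .004 0 0 0 50; 0 0 .004 0 0 0 50; 0 0 .004 0 0 0 50; 0 0 0 0 0 0 50; 0 0 0 0 0 0 50; 0 0 0 0 0 0 50; 0 0 0 0 0 0 50; 0 0 0 0 0 0 50; 0 0 0 0 0 0 50; 0 0 0 0 0 0 50' 25
python3 -c "
from h import *
o=r.observe();print(o['ee_pos'],o['force'],o['ft_torque'])"
```

```text
clock: 11.6
ee_pos: [0.6144, 0.1199, 0.1383]
eef_rot: [2.299, 2.14, 0.004]
force: [-8.0, 3.0, 17.1]
grip_width: 0.679
grip_force: 25.0
[0.61441165 0.11989243 0.13833587] [-7.98845478  2.95521924 17.13444219] [0.63782846 1.65687342 0.07431946]
```

```bash
python3 -m handwheel '0 0 -.003 0 0 -.05 50; 0 0 0 0 0 -.05 50; 0 0 0 0 0 -.05 50; 0 0 0 0 0 -.05 50; 0 0 0 0 0 -.05 50; 0 0 0 0 0 -.05 50; 0 0 0 0 0 0 50; 0 0 0 0 0 0 50; 0 0 0 0 0 0 50; 0 0 0 0 0 0 50' 25
python3 -c "
from h import *
o=r.observe();print(o['ee_pos'],o['force'],o['ft_torque'],o['eef_rot'])"
```

```text
clock: 12.85
ee_pos: [0.6146, 0.1201, 0.1399]
eef_rot: [1.735, 2.616, 0.005]
force: [-9.1, 4.8, 21.7]
grip_width: 0.678
grip_force: 25.0
[0.61458595 0.12006399 0.13986877] [-9.14859682  4.84879226 21.72679094] [ 0.51001098  1.70465627 -0.02667426] [1.73527119 2.61606632 0.00456223]
```

It's climbing the ridge. I'm easing the side load and continuing.

```bash
python3 -m handwheel '.004 -.0035 -.003 0 0 -.045 50; 0 0 0 0 0 -.045 50; 0 0 0 0 0 -.045 50; 0 0 0 0 0 -.045 50; 0 0 0 0 0 -.045 50; 0 0 0 0 0 -.045 50; 0 0 0 0 0 0 50; 0 0 0 0 0 0 50; 0 0 0 0 0 0 50; 0 0 0 0 0 0 50' 25
python3 -c "
from h import *
o=r.observe();print(o['ee_pos'],o['force'],o['ft_torque'],o['q'])"
```

```text
clock: 14.1
ee_pos: [0.6131, 0.1197, 0.1367]
eef_rot: [1.148, 2.924, -0.0]
force: [0.1, -0.3, -1.7]
grip_width: 0.683
grip_force: 25.0
[0.613108   0.11968116 0.13669794] [ 0.07955577 -0.25660598 -1.66386837] [ 0.05463544 -0.14884591 -0.00969919] [ 7.02513030e-02  5.99861654e-01  1.35679360e+00 -1.70571180e-04
  1.18480306e+00 -7.52259732e-01]
```

It dropped off the ridge, with force back to zero. Following it down.

```bash
python3 -m handwheel '0 0 .003 0 0 0 50; 0 0 .003 0 0 0 50; 0 0 .003 0 0 0 50; 0 0 .003 0 0 0 50; 0 0 .002 0 0 0 50; 0 0 .002 0 0 0 50; 0 0 0 0 0 0 50; 0 0 0 0 0 0 50; 0 0 0 0 0 0 50; 0 0 0 0 0 0 50' 25
python3 -c "
from h import *
o=r.observe();print(o['ee_pos'],o['force'],o['ft_torque'])"
```

```text
clock: 15.35
ee_pos: [0.6131, 0.1198, 0.1327]
eef_rot: [1.147, 2.925, -0.0]
force: [-1.0, 0.2, 0.9]
grip_width: 0.685
grip_force: 25.0
[0.61305177 0.11976767 0.13274101] [-1.01108369  0.15851937  0.85325982] [ 0.04898533 -0.02886925  0.00180593]
```

```bash
python3 -m handwheel '0 0 .001 0 0 .05 50; 0 0 .001 0 0 .05 50; 0 0 .001 0 0 .05 50; 0 0 .001 0 0 .05 50; 0 0 .001 0 0 .05 50; 0 0 .001 0 0 .05 50; 0 0 .001 0 0 .05 50; 0 0 .001 0 0 .05 50; 0 0 .001 0 0 .05 50; 0 0 0 0 0 0 50' 25
python3 -c "
from h import *
o=r.observe();print(o['ee_pos'],o['force'],o['ft_torque'])"
```

```text
clock: 16.6
ee_pos: [0.6138, 0.1198, 0.1312]
eef_rot: [2.087, 2.346, 0.002]
force: [0.3, -0.2, 3.4]
grip_width: 0.683
grip_force: 25.0
[0.61375083 0.11978514 0.13115723] [ 0.323825   -0.22616018  3.40337387] [-0.09509395 -0.23877761 -0.04285614]
```

```bash
python3 -m handwheel '0 0 0 0 0 .03 50; 0 0 0 0 0 .03 50; 0 0 0 0 0 .03 50; 0 0 0 0 0 .03 50; 0 0 0 0 0 .03 50; 0 0 0 0 0 .03 50; 0 0 0 0 0 0 50; 0 0 0 0 0 0 50; 0 0 0 0 0 0 50; 0 0 0 0 0 0 50' 25
python3 -c "
from h import *
o=r.observe();print(o['ee_pos'],o['force'],o['ft_torque'])"
```

```text
clock: 17.85
ee_pos: [0.6138, 0.1197, 0.131]
eef_rot: [2.396, 2.03, 0.002]
force: [2.3, 0.0, 5.3]
grip_width: 0.681
grip_force: 25.0
[0.61375479 0.11966331 0.13102972] [2.29537325 0.01756704 5.2896981 ] [-0.13805751 -0.42496584  0.0358657 ]
```

```bash
python3 -m handwheel '0 0 .001 0 0 .03 50; 0 0 .001 0 0 .03 50; 0 0 .001 0 0 .03 50; 0 0 0 0 0 .03 50; 0 0 0 0 0 .03 50; 0 0 0 0 0 .03 50; 0 0 0 0 0 0 50; 0 0 0 0 0 0 50; 0 0 0 0 0 0 50; 0 0 0 0 0 0 50' 25
python3 -c "
from h import *
o=r.observe();print(o['ee_pos'],o['force'],o['ft_torque'])"
```

```text
clock: 19.1
ee_pos: [0.6132, 0.1199, 0.1308]
eef_rot: [2.658, 1.674, 0.001]
force: [-0.4, -0.2, 9.4]
grip_width: 0.684
grip_force: 25.0
[0.61321702 0.11989014 0.13078878] [-0.37837456 -0.2023853   9.39284852] [-0.13959791  0.05258034  0.45623284]
```

```bash
python3 -m handwheel '0 0 0 0 0 .02 50; 0 0 0 0 0 .02 50; 0 0 0 0 0 0 50; 0 0 0 0 0 0 50; 0 0 0 0 0 0 50; 0 0 0 0 0 0 50; 0 0 0 0 0 0 50; 0 0 0 0 0 0 50; 0 0 0 0 0 0 50; 0 0 0 0 0 0 50' 25
python3 - <<'E'
from h import *
s=r.snapshot("side");o=r.observe();print(o['ee_pos'],o['force'],o['ft_torque'],o['eef_rot'])
cv2.imwrite("pics/k1.png",cv2.resize(s[220:300,245:330],(638,600),interpolation=cv2.INTER_CUBIC)[:,:,::-1])
E
```

```text
clock: 20.35
ee_pos: [0.6132, 0.1198, 0.1308]
eef_rot: [2.708, 1.59, 0.001]
force: [-1.3, -1.4, 8.8]
grip_width: 0.685
grip_force: 25.0
[0.61319874 0.11987506 0.1308235 ] [-0.9878039   0.2945015   9.66930883] [-0.22138856  0.12040196  0.71943777] [2.70827555e+00 1.59009978e+00 1.30093518e-03]
```

View pics/k1.png

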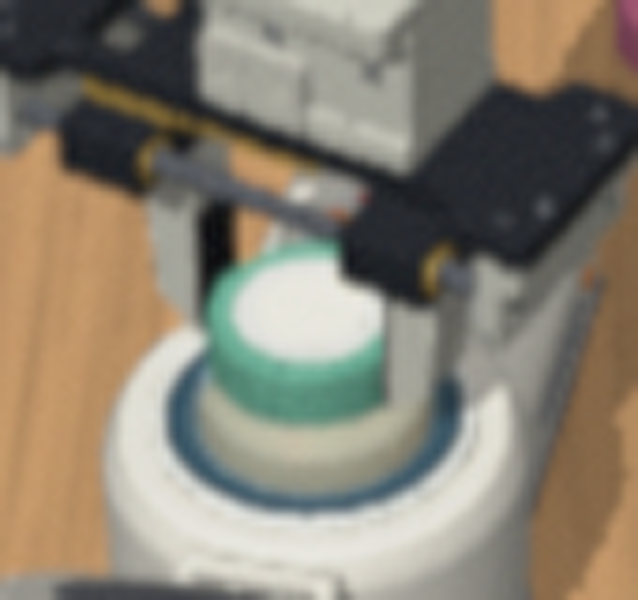

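The lid sits flat and low on the jar, and torque has risen to 0.72 N m at the stop, so it's home. Releasing and rising.

```bash
python3 -m handwheel '0 0 0 0 0 0 91.8; 0 0 0 0 0 0 91.8; 0 0 0 0 0 0 91.8; 0 0 0 0 0 0 91.8; 0 0 -.04 0 0 0 91.8; 0 0 -.1 0 0 0 91.8; 0 0 -.1 0 0 0 91.8; 0 0 -.06 0 0 0 91.8; 0 0 0 0 0 0 91.8; 0 0 0 0 0 0 91.8' 25
python3 - <<'E'
from h import *
s=r.snapshot("side");o=r.observe();print(o['clock'],o['ee_pos'],o['force'],o['q'])
cv2.imwrite("pics/k2.png",cv2.resize(s[220:320,220:340],(720,600),interpolation=cv2.INTER_CUBIC)[:,:,::-1])
E
```

```text
clock: 21.65
ee_pos: [0.6126, 0.1197, 0.2037]
eef_rot: [-2.711, -1.586, 0.002]
force: [-0.0, 1.0, 0.3]
grip_width: 0.998
grip_force: 0.0
21.7 [0.61249842 0.11965102 0.20349743] [ 0.04481507 -0.14572321  0.42158038] [ 7.02660086e-02  5.44084796e-01  1.26399693e+00 -1.50802177e-04
  1.33562502e+00  5.82467057e-01]
```

View pics/k2.png

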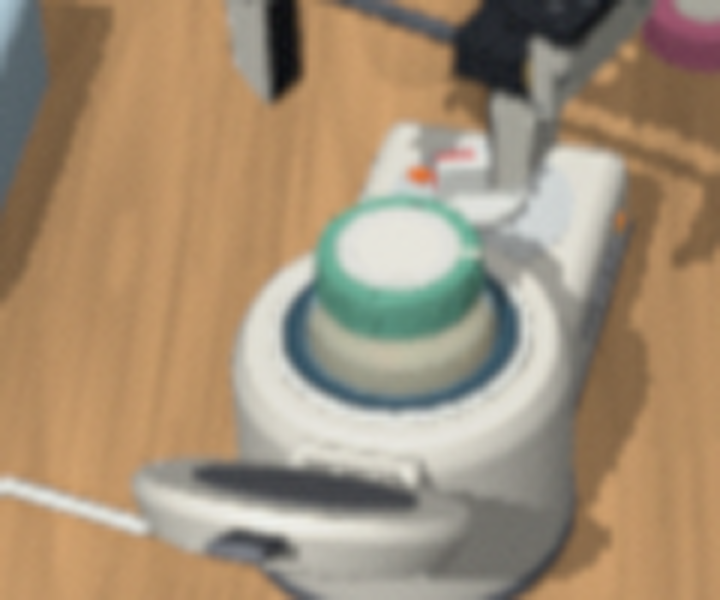

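The lid is level and fully down with its stripe on the right, and the gripper is clear. The dial pointer (red, crop (455,155)) is still on milk; it points 8° in world, which matches dial = 0.7. I'll grip the bar by its ends so the gripper body clears the jar.

```bash
python3 -m handwheel '0 0 0 0 0 -.0415 60; 0 0 0 0 0 -.0415 60; 0 0 0 0 0 -.0415 60; 0 0 0 0 0 -.0415 60; 0 0 0 0 0 -.0415 60; 0 0 0 0 0 -.0415 60; 0 0 0 0 0 -.0415 60; 0 0 0 0 0 -.0415 60; 0 0 0 0 0 -.0415 60; 0 0 0 0 0 -.0415 60' 20
python3 - <<'E'
from h import *
np.set_printoptions(precision=4,suppress=True)
o=r.observe();R=cv2.Rodrigues(o["eef_rot"])[0];d=np.array([.586,-.005,.11])-o["ee_pos"];print(R,R.T@d/.25)
E
```

```text
clock: 22.95
ee_pos: [0.6126, 0.1197, 0.2035]
eef_rot: [-2.058, -2.372, 0.002]
force: [-0.2, -0.7, -0.1]
grip_width: 0.654
grip_force: 0.0
[[-0.1414  0.99   -0.0021]
 [ 0.99    0.1414 -0.0002]
 [ 0.0001 -0.0021 -1.    ]] [-0.4787 -0.1751  0.3742]
```

```bash
python3 -m handwheel '-.12 -.044 0 0 0 0 60; -.12 -.044 0 0 0 0 60; -.12 -.044 0 0 0 0 60; -.12 -.044 0 0 0 0 60; 0 0 .1 0 0 0 60; 0 0 .1 0 0 0 60; 0 0 .1 0 0 0 60; 0 0 .074 0 0 0 60; 0 0 0 0 0 0 60; 0 0 0 0 0 0 60' 20
python3 - <<'E'
from h import *
np.set_printoptions(precision=4,suppress=True)
s=r.snapshot("side");o=r.observe();R=cv2.Rodrigues(o["eef_rot"])[0];d=np.array([.586,-.005,.073])-o["ee_pos"];print(o["ee_pos"],R.T@d/.25)
cv2.imwrite("pics/d1.png",cv2.resize(s[200:290,250:350],(660,600),interpolation=cv2.INTER_CUBIC)[:,:,::-1])
E
```

```text
clock: 24.2
ee_pos: [0.5864, -0.0052, 0.1115]
eef_rot: [2.061, 2.371, 0.0]
force: [0.2, -0.4, 0.6]
grip_width: 0.653
grip_force: 0.0
[ 0.5867 -0.0053  0.1119] [ 0.0015 -0.0026  0.1555]
```

View pics/d1.png

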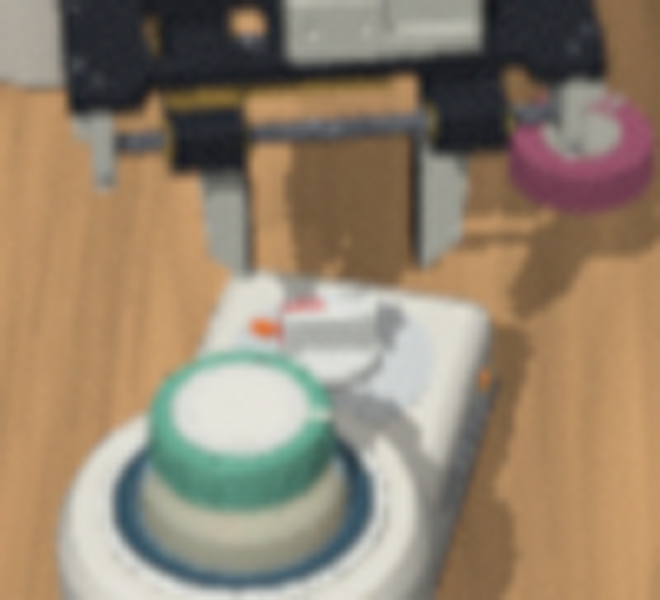

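The fingers straddle the bar (bar centred at crop x≈333, finger gap centred at 333). Descending and closing on its ends.

```bash
python3 -m handwheel '0 0 .04 0 0 0 60; 0 0 .04 0 0 0 60; 0 0 .04 0 0 0 60; 0 0 .03 0 0 0 60; 0 0 0 0 0 0 60; 0 0 0 0 0 0 25; 0 0 0 0 0 0 25; 0 0 0 0 0 0 25; 0 0 0 0 0 0 25; 0 0 0 0 0 0 25' 20
```

```text
clock: 25.5
ee_pos: [0.5871, -0.0052, 0.0741]
eef_rot: [2.06, 2.37, 0.002]
force: [5.2, 1.6, -0.2]
grip_width: 0.401
grip_force: 20.0
```

```bash
python3 -m handwheel '0 0 0 0 0 .05 25; 0 0 0 0 0 .05 25; 0 0 0 0 0 .05 25; 0 0 0 0 0 .05 25; 0 0 0 0 0 .05 25; 0 0 0 0 0 .05 25; 0 0 0 0 0 .05 25; 0 0 0 0 0 .05 25; 0 0 0 0 0 .05 25; 0 0 0 0 0 0 25' 20
python3 -c "
from h import *
o=r.observe();print(o['ee_pos'],o['force'],o['ft_torque'],o['grip_width']*91.8)"
```

```text
clock: 26.75
ee_pos: [0.5875, -0.0052, 0.0742]
eef_rot: [2.754, 1.509, 0.004]
force: [6.5, 0.8, -1.5]
grip_width: 0.402
grip_force: 20.0
[ 0.58747776 -0.00523279  0.0741662 ] [ 6.50444476  0.8377846  -1.47940024] [ 0.25336406 -0.93574408  0.03171023] 36.92911249033328
```

```bash
python3 -m handwheel '0 0 0 0 0 0 60; 0 0 0 0 0 0 60; 0 0 0 0 0 0 60; 0 0 0 0 0 0 60; 0 0 -.1 0 0 0 60; 0 0 -.15 0 0 0 60; 0 0 -.15 0 0 0 60; 0 0 -.15 0 0 0 60; 0 0 -.05 0 0 0 60; 0 0 0 0 0 0 60' 20
python3 - <<'E'
from h import *
s=r.snapshot("side");o=r.observe();print(o['clock'],o['ee_pos'],o['force'])
cv2.imwrite("pics/d2.png",cv2.resize(s[200:290,250:350],(660,600),interpolation=cv2.INTER_CUBIC)[:,:,::-1])
E
```

```text
clock: 28.0
ee_pos: [0.5862, -0.0052, 0.2237]
eef_rot: [2.754, 1.511, 0.001]
force: [-0.4, 0.4, -0.2]
grip_width: 0.651
grip_force: 0.0
28.05 [ 0.58568694 -0.0051776   0.2225339 ] [ 0.16297799  0.2847081  -1.06649593]
```

View pics/d2.png

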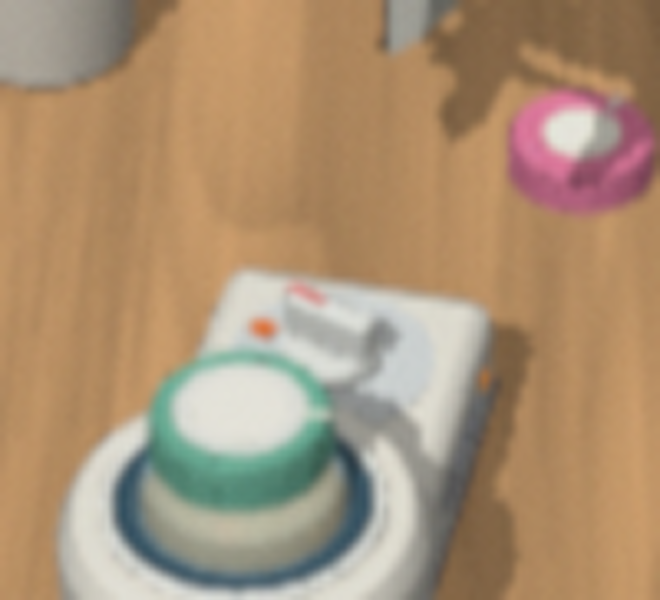

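The pointer now lies at about -32° in world. The orange mark's measured direction from the dial axis is -34°, and the blue one, where the pointer started, is +7°. The lid is unchanged, so I'm handing in.

```bash
python3 -c "
from station import r
print(r.finish_job())"
```

```text
the job is handed in; nothing more can be done
None
```

The green lid is screwed home on the open jar and released, the warmer's dial was turned from milk to the orange jar mark, and the job was handed in at about 28 s; the hand-in returned no verdict.

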